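# Feel how full the tipping tin is, then empty it into the right box

## Task

Take the crank handle and slowly tilt the closed chip tin part of the way, about 50 degrees, to feel by its weight whether it is full or less than half full, and let it back upright. Then set the matching box on the mat under its mouth (the deep box for a full tin, the shallow one for a part load), tip the tin right over so that everything slides into that box, and bring the tin gently back upright. Leave the other box and the tape ring where they are.

Things in the scene. Friction and masses are not known exactly. Their poses are not given: they have to be found in the camera images.
- station_foot (a point): Tipping station: fixed stand, two grey cheeks carry the tin on a level shaft. Point on the table below the shaft's middle; x axis along the shaft (crank on the -x side), the tin pours towards -y. Stand: y = -25 to 250 mm, but below z = 100 mm all y < 10 mm is free, so a box reaches in under the tin. The sealed canister at y = 130 to 234 mm, 220 mm high, is not part of the job.
- shaft (a point): Middle of the tin's shaft, 190 mm above the table; axes as station_foot.
- tin (a joint): Tilt of the tin, rad: 0 upright (at its stop), grows as it tips towards the station's -y, stop at 2.3. Turns freely. Held still at 0.9 rad it pushes the handle back along its arc (towards tilt 0) with about 3.8 N (3.3 to 4.2) when full and about 2.0 N (1.7 to 2.4) with the part load, that is 0.45 or 0.24 N m about the shaft; the empty tin's own weight is included.
- tin_floor (a point): Middle of the tin's inside floor, 102 mm below and 8 mm to the +y of the shaft. Opaque metal tin, 92 mm along the shaft, 96 mm deep, top 15 mm above the shaft, a 60 mm lip above that on the -y side, a loose flap lid that opens by itself when tipped. Holds rigid rolls of game chips (26 mm thick, 60 mm long, some bundled): full 0.63 kg or part load 0.18 kg. They stay in up to 1.4 rad and have slid out at 2.25 rad.
- handle (a point): Middle of the black crank handle, a round bar 20 mm thick, 66 mm long along the shaft direction, spinning freely on its pin. It lies 118 mm from the tin's middle along the station's -x, on a circle of 120 mm about the shaft: at tilt 0 it leans 60 degrees from vertical towards +y, at tilt a by 60 degrees minus a, ending 72 degrees towards -y. Pinch it from above.
- mat: Thin black rubber mat lying fixed on the table, 190 x 170 x 2 mm, under the tin's mouth; the box belongs in its middle. Origin on the table under its centre, 75 mm to the station's -y of station_foot; axes as station_foot.
- deep_box_center (a point): Centre (half-way up) of the deep open cardboard box, 130 x 130 x 65 mm high, walls 5 mm, 0.22 kg; z is up and the box's pull tab is on its -y side.
- deep_box_tab (a point): Middle of the deep box's pull tab, 89 mm to the -y of the box's centre and 45 mm above the table: an upright fin, 12 mm thick along x, 40 mm long along y, 30 mm high. Pinch it from above across x.
- shallow_box_center (a point): Centre (half-way up) of the shallow open cardboard box, 124 x 124 x 35 mm high, walls 5 mm, 0.15 kg; z is up and the box's pull tab is on its -y side.
- shallow_box_tab (a point): Middle of the shallow box's pull tab, 86 mm to the -y of the box's centre and 35 mm above the table: an upright fin, 12 mm thick along x, 40 mm long along y, 30 mm high, on a 50 mm high plate. Pinch it from above across x.
- tape_roll: Bystander: empty tape core, ring of 90 mm diameter, 48 mm high; origin under its centre.

How it is judged:
On the way, in this order (a step that is already met when the one before it is completed fails the run):
1. The tin is tilted part of the way (0.5 to 1.3 rad) while both boxes still stand where they were (value of joint tin between 0.5 and 1.3 rad and distance of each of deep_box_center, shallow_box_center from where it was at the start of the episode below 0.03 m), for 0.3 s.
2. With the tin upright again, one box stands under its mouth (within 50 mm of the middle of the mat) (value of joint tin below 0.3 rad and horizontal distance between any of deep_box_center, shallow_box_center and mat below 0.05 m), for 0.2 s.
At the end, for the whole second after the job is handed in: By weight, all chips are in the right box: the deep box presses on the mat with 7.7 to 9.2 N (full load) or the shallow box with 2.9 to 3.7 N (part load), level within 0.15 rad; the other box is within 30 mm of its start; the tin is upright within 0.15 rad (((contact force between deep_box and mat between 7.7 and 9.2 N and angle between deep_box_center's own z axis and vertical below 0.15 rad and distance of shallow_box_center from where it was at the start of the episode below 0.03 m) or (contact force between shallow_box and mat between 2.9 and 3.7 N and angle between shallow_box_center's own z axis and vertical below 0.15 rad and distance of deep_box_center from where it was at the start of the episode below 0.03 m)) and value of joint tin below 0.15 rad); the robot touches nothing.
It fails at once if The tin is not moved slowly: it swings faster than 3 rad/s (velocity of joint tin above 3 rad/s or velocity of joint tin below -3 rad/s).
It fails at once if The tape ring is moved by more than 30 mm (distance of tape_roll from where it was at the start of the episode above 0.03 m).
It also fails if it takes over 72 s, if anything falls off the work surface, if the arm or the gripper's body presses on something with over 40 N, if the wrist force passes 120 N, or if a joint passes its speed limit or range.

## Robot

A 7-joint arm with a two-finger parallel gripper is mounted at the origin on the work surface. World frame = base frame: x ahead of the robot, y to its left, z up, the work surface at z = 0. Lengths are in m, angles in rad, forces in N, time in s.
With the tool pointing down it reaches from about 0.35 to 0.9 m from the base axis. Payload 8.1 kg.
Tool frame: the origin (TCP) lies between the finger pads; the fingertips stand 17 mm ahead of it and the grasp point (between the pads) lies 2 mm behind it; z points along the fingers, y is the line along which they close (so a half turn about z gives the same grasp; the last joint's range is limited). The gripper opens to 92 mm and grips with 3 to 60 N. Pads are 19 mm wide; open, the fingers measure 130 mm over their backs; the gripper's body (75 mm by 190 mm) begins 47 mm behind the grasp point.
Start: joints at [1.105, 0.434, 0.025, 1.573, -0.012, 1.134, -0.075], TCP at [0.222, -0.584, 0.244] pointing down, gripper open.
Joint ranges: [-2.62, 2.62], [-0.44, 2.09], [-1.27, 1.32], [0.08, 2.57], [-1.32, 4.46], [0.12, 2], [-2.74, 2.74]. Speed limits (rad/s): [2.22, 2.22, 3.01, 3.01, 3.14, 3.14, 3.14].

## Interface

Orientations are given as a rotation vector (axis times angle).
In Python, from cell import observe, get_image, calibration, sign_off, look_for, regions_of, landmark_of gives the robot as it stands.
- The arm moves only by the tool jog_arm, never from a script. Its argument "plan" is a list of rows, each an object with "offset": the shift along the tool's x, y, z normalised to -1 to 1, where 1 is 0.15 m, a list of three; "twist": the turn, a rotation vector about the tool's x, y, z normalised to -1 to 1, where 1 is 2 pi rad, a list of three; "fingers": the gripper command: -1 is shut, 1 is fully open, values between are in proportion. In form: [{"offset": [x, y, z], "twist": [ax, ay, az], "fingers": fingers}, ...]. A call has 1 to 20 rows; each row is the pose to reach, as a shift and turn from the pose commanded when the call began, along the tool's axes at that moment, turning the shorter way round; what a row does not reach only later rows make up. A row lasts 1/8 s, in which the tool goes at most 62.5 mm and 10.7 degrees, less where a joint would pass 70% of its speed; a pose out of reach is approached as far as the arm can. A call with a number of a shift or a turn outside -1 to 1 is refused whole. A call with a gripper value outside its range is refused whole. The fingers move at their own pace and stop on an object; "newtons" is the grip in N (left out, the last holds). Time passes only in rows, so rows that repeat a pose let the fingers close. It gives the time, the measured TCP pose, the force, the opening and the grip force at its end, in the units of the state.
- observe(): the state, without advancing time (a new reading comes with each control period).
- get_image(name): name is "side" or "top" or "wrist"; returns the picture (480x640x3 uint8, red, green, blue); there is no depth.
- calibration(name): a dict with "fov_y" (degrees; the focal length in pixels is half the picture's height over the tangent of half this angle, whatever the lens; pixels are square), "cx", "cy" (the principal point, pixels), "position" and "attitude" of the camera in the world. Camera axes: x right, y down, z forward; pixel columns grow to the right and rows downward; lengths in m; the calibration is good to about 2 mm. A picture is of the moment at which its call begins: read the wrist's pose just before it. calibration takes no time and is no camera call; for the wrist camera it gives the pose at the moment of the call.
- sign_off(): hands the job in; it is judged then, once.
Trained networks look in the newest picture that a camera, given by its name, has taken for a name from the list of things; names that differ only in an ending like _2 or _b are one class to them, and where a whole thing is asked for, a point or a joint stands for the part that bears it (a point fixed in the world has none). Each returns a list of dicts, best first, with "conf" (0 to 1); they miss things now and then, are a little off and sometimes report something else, mostly with a low value. They report only what shows in the picture. A call takes as long as a camera call.
- look_for(thing, camera): "box" ([left, top, width, height] as shares, 0 to 1, of the picture: columns of its width, rows of its height, round what is visible of it).
- regions_of(thing, camera): "region" (480x640 bool, what is visible of it) and "box" ([left, top, width, height] as shares, 0 to 1, of the picture: columns of its width, rows of its height, round what is visible of it).
- landmark_of(thing, camera): "at" ([row, column] as shares, 0 to 1, of the picture: columns of its width, rows of its height: a listed point, or the origin of a listed thing).
The state is a dict: "clock": time; "joints": joint angles; "dq": joint speeds; "joint_efforts": joint torques, N m; "position": TCP position; "ee_rot": TCP orientation; "force": force on the tool from outside, world axes, zero at the start; "ft_torque": the same for the moment, N m; "width": opening from 0.0 (shut) to 1.0 (fully open); "gripper_force": force on a finger pad.
Only numpy, scipy, OpenCV 4.12 (cv2) and the standard library are available. Lean on these libraries where they do the work, as an engineer would, in place of code of your own. Each camera call takes 0.05 s, during which the arm holds its last target. There are 200 camera calls.

## Working session

There is one attempt and no reset: what is moved stays moved. The work goes in short steps, Python scripts to look and compute and a tool call to move; the robot and the scene stay as the last step left them, time stands still between calls to the robot, and variables do not carry over. Pictures are saved under pics/ and viewed, at most 10 in all, crops included, and the job is handed in when it is done.

Besides the shell and the picture viewer there is one more tool, called as a command line: name --argument value ..., lists and objects as JSON in quotes. jog_arm: Moves the arm, as the interface text tells. Scaled input: -1 to 1 covers 0.15 m each way for a shift and 2 pi rad each way for a turn. Its arguments: {"type":"object","properties":{"plan":{"type":"array","items":{"type":"object","properties":{"offset":{"type":"array","items":{"type":"number","minimum":-1,"maximum":1}},"twist":{"type":"array","items":{"type":"number","minimum":-1,"maximum":1}},"fingers":{"type":"number"}}}},"newtons":{"type":"number"}},"required":["plan"]}

```bash
mkdir -p pics
cat > h.py <<'E'
import numpy as np, cv2
from scipy.spatial.transform import Rotation as R
from cell import *
def cam(n):
    c=calibration(n); a=np.array(c["attitude"],float)
    Rm=a if a.shape==(3,3) else (R.from_rotvec(a).as_matrix() if a.size==3 else R.from_quat(a).as_matrix())
    f=240/np.tan(np.radians(c["fov_y"])/2)
    return Rm,np.array(c["position"]),f,c["cx"],c["cy"]
def ray(n,at):
    Rm,p,f,cx,cy=cam(n); r,c=at[0]*480,at[1]*640
    return p,Rm@np.array([(c-cx)/f,(r-cy)/f,1])
def onz(n,at,z):
    p,d=ray(n,at); return p+d*(z-p[2])/d[2]
def proj(n,X):
    Rm,p,f,cx,cy=cam(n); v=Rm.T@(np.array(X)-p); return cx+f*v[0]/v[2],cy+f*v[1]/v[2]
Z=dict(station_foot=0,shaft=.19,handle=.25,mat=0.0,deep_box_center=.0325,deep_box_tab=.045,shallow_box_center=.0175,shallow_box_tab=.035,tape_roll=0)
E
python3 - <<'E'
from h import *
print(calibration("top"));print(calibration("side"));print(observe())
for n in("top","side"):
    im=get_image(n); cv2.imwrite(f"pics/{n}0.png",im[:,:,::-1])
    for t in Z:
        for l in landmark_of(t,n)[:2]:
            print(n,t,round(l["conf"],2),[round(l["at"][1]*640),round(l["at"][0]*480)],np.round(onz(n,l["at"],Z[t]),3))
E
```

```text
{'fov_y': 51.45578904225616, 'cx': 319.4028341585549, 'cy': 237.31449393100138, 'position': array([ 0.37080657, -0.05664799,  1.07892576]), 'attitude': array([-2.15212835,  2.10814123, -0.23105732])}
{'fov_y': 54.377653315801574, 'cx': 311.3385832122398, 'cy': 237.68629133060472, 'position': array([0.38321737, 0.64463333, 0.86188212]), 'attitude': array([-0.34864829,  2.81082137, -1.16523138])}
{'clock': 0.0, 'joints': array([ 1.10536707,  0.43519585,  0.02496113,  1.57406033, -0.01156794,
        1.13398794, -0.07509937]), 'dq': array([-0.00075463, -0.0010014 , -0.00027389, -0.00158204, -0.00030341,
       -0.00122162,  0.00022086]), 'joint_efforts': array([-1.10494395e-03, -6.67857885e+01,  9.84285213e-01, -3.14459074e+01,
       -6.06830930e-02,  4.28323529e-02,  1.37538941e-04]), 'position': array([ 0.22160879, -0.58389855,  0.2429759 ]), 'ee_rot': array([-3.08862867e+00, -5.66480451e-01,  6.73001035e-04]), 'force': array([-1.01886301,  0.15910884,  0.14814892]), 'ft_torque': array([-0.02086972,  0.0043319 , -0.00375239]), 'gripper_force': 0.0, 'width': 1.0037837833720826}
top sh
[... 215 characters left out ...]
, 287] [ 0.474 -0.338  0.045]
top shallow_box_center 0.8 [387, 203] [ 0.66  -0.228  0.018]
top shallow_box_tab 0.58 [428, 202] [ 0.659 -0.315  0.035]
top tape_roll 0.83 [287, 311] [ 0.419 -0.012  0.   ]
side station_foot 0.7 [252, 351] [0.616 0.164 0.   ]
side shaft 0.81 [244, 294] [0.618 0.161 0.19 ]
side handle 0.64 [293, 340] [0.496 0.269 0.25 ]
side deep_box_center 0.89 [358, 220] [ 0.468 -0.255  0.032]
side deep_box_tab 0.8 [362, 196] [ 0.472 -0.338  0.045]
side shallow_box_center 0.75 [291, 192] [ 0.671 -0.34   0.017]
side shallow_box_tab 0.79 [292, 194] [ 0.661 -0.313  0.035]
side shallow_box_tab 0.26 [361, 306] [0.413 0.019 0.035]
side tape_roll 0.81 [363, 304] [ 0.411 -0.015  0.   ]
```

View pics/top0.png

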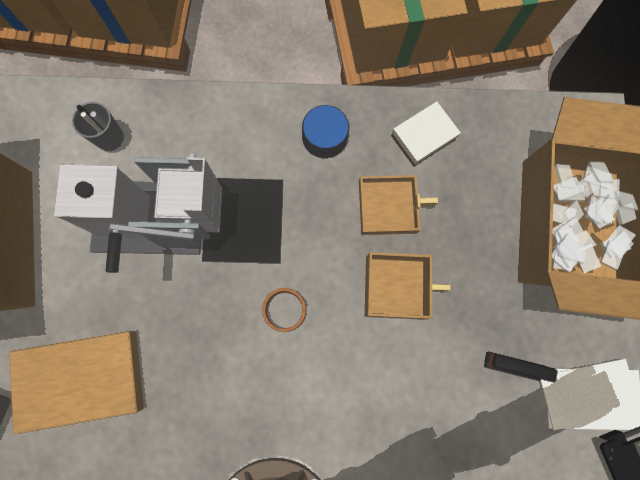

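View pics/side0.png

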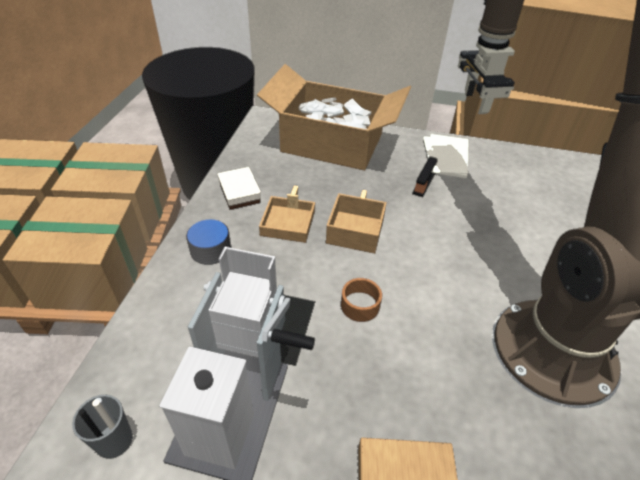

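The top view shows the station at left (tin about (185,195) px, black handle about (113,252) px). The mat is at about (243,221), the shallow box at (390,203), the deep box at (398,286) and the tape ring at (285,310). The side view agrees, and both views place each point within about 1 cm. The one exception is the side `shallow_box_center`, which I'm rejecting. The station yaw is about 0, so I'm going to the handle.

jog_arm --plan '[{"offset": [0.3,-0.3,-0.4],"twist": [0,0,0.029],"fingers": 1},{"offset": [0.6,-0.63,-0.67],"twist": [0,0,0.058],"fingers": 1},{"offset": [0.6,-0.63,-0.67],"twist": [0,0,0.058],"fingers": 1},{"offset": [0.6,-0.63,-0.67],"twist": [0,0,0.058],"fingers": 1}]'

```text
clock: 1.5
position: [0.2747, -0.4625, 0.3466]
ee_rot: [3.139, 0.004, 0.005]
force: [-0.7, 0.7, 0.4]
width: 1.0
gripper_force: 0.0
```

jog_arm --plan '[{"offset": [0.15,-0.4,0],"fingers": 1},{"offset": [0.3,-0.8,0],"fingers": 1},{"offset": [0.4,-1,0],"fingers": 1},{"offset": [0.4,-1,0],"fingers": 1}]'

```text
$.plan[0]: bad value
```

jog_arm --plan '[{"offset": [0.2,-0.4,0],"twist": [0,0,0],"fingers": 1},{"offset": [0.3,-0.8,0],"twist": [0,0,0],"fingers": 1},{"offset": [0.4,-1,0],"twist": [0,0,0],"fingers": 1},{"offset": [0.4,-1,0],"twist": [0,0,0],"fingers": 1}]'

```text
clock: 2.0
position: [0.3336, -0.3123, 0.3439]
ee_rot: [-3.141, -0.004, -0.0]
force: [-0.9, -0.3, -0.1]
width: 1.0
gripper_force: 0.0
```

jog_arm --plan '[{"offset": [0.2,-0.4,0],"twist": [0,0,0],"fingers": 1},{"offset": [0.3,-0.8,0],"twist": [0,0,0],"fingers": 1},{"offset": [0.4,-1,0],"twist": [0,0,0],"fingers": 1},{"offset": [0.4,-1,0],"twist": [0,0,0],"fingers": 1}]'

```text
clock: 2.5
position: [0.3938, -0.1633, 0.3439]
ee_rot: [-3.141, -0.002, -0.0]
force: [0.6, -1.4, 1.1]
width: 1.0
gripper_force: 0.0
```

jog_arm --plan '[{"offset": [0.2,-0.4,0],"twist": [0,0,0],"fingers": 1},{"offset": [0.3,-0.8,0],"twist": [0,0,0],"fingers": 1},{"offset": [0.4,-1,0],"twist": [0,0,0],"fingers": 1},{"offset": [0.4,-1,0],"twist": [0,0,0],"fingers": 1}]'

```text
clock: 3.0
position: [0.4542, -0.0139, 0.3437]
ee_rot: [-3.141, -0.001, 0.001]
force: [-0.7, -1.1, 0.1]
width: 0.998
gripper_force: 0.0
```

jog_arm --plan '[{"offset": [0.1,-0.4,0],"twist": [0,0,0],"fingers": 1},{"offset": [0.15,-0.8,0],"twist": [0,0,0],"fingers": 1},{"offset": [0.15,-1,0],"twist": [0,0,0],"fingers": 1},{"offset": [0.15,-1,0],"twist": [0,0,0],"fingers": 1}]'

```text
clock: 3.5
position: [0.4765, 0.1354, 0.3436]
ee_rot: [3.142, -0.001, -0.001]
force: [0.2, -0.9, -0.6]
width: 0.999
gripper_force: 0.0
```

jog_arm --plan '[{"offset": [0.06,-0.4,0],"twist": [0,0,0],"fingers": 1},{"offset": [0.12,-0.7,0],"twist": [0,0,0],"fingers": 1},{"offset": [0.12,-0.9,0],"twist": [0,0,0],"fingers": 1},{"offset": [0.12,-0.9,0],"twist": [0,0,0],"fingers": 1},{"offset": [0.12,-0.9,0],"twist": [0,0,0],"fingers": 1}]'

```text
clock: 4.12
position: [0.4955, 0.2675, 0.3437]
ee_rot: [3.14, -0.008, -0.0]
force: [-0.3, -1.1, -0.4]
width: 1.001
gripper_force: 0.0
```

Run:
```python
from h import *
im=get_image("wrist"); cv2.imwrite("pics/w1.png",im[:,:,::-1])
for l in landmark_of("handle","wrist")[:2]+landmark_of("shaft","wrist")[:1]: print(l["conf"],l["at"],onz("wrist",l["at"],.25),onz("wrist",l["at"],.19))
print(proj("wrist",[.496,.271,.25]))
F=np.array([observe()["force"] for _ in range(1)]);print(F, observe()["position"])
```

```text
0.96 [0.5033, 0.5012] [0.49834281 0.2704424  0.25      ] [0.47815027 0.27082578 0.19      ]
0.72 [0.1556, 0.705] [0.60875794 0.1876843  0.25      ] [0.61683707 0.16687755 0.19      ]
(np.float64(320.0239815130098), np.float64(244.62853290248555))
[[-0.61779743  0.15141484  0.89541967]] [0.49494996 0.26840095 0.34422152]
```

View pics/w1.png

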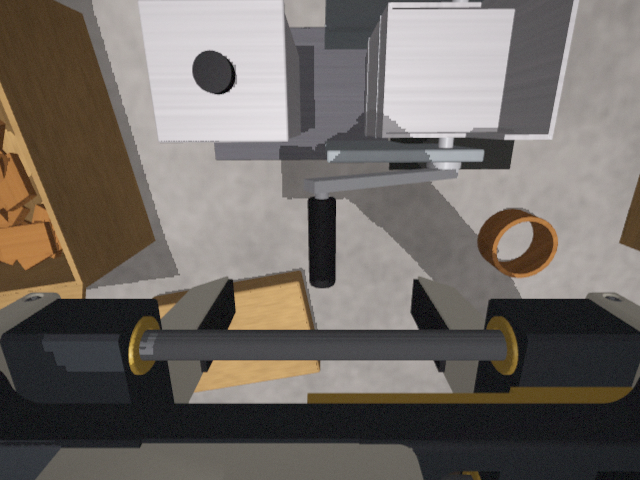

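The wrist view shows the handle upright in the picture, centred at (321,242) px, midway between the open fingers with nothing in the way. That puts it at (0.498, 0.270). Next I descend and pinch.

jog_arm --newtons 30 --plan '[{"offset": [0.01,0,0.2],"twist": [0,0,0],"fingers": 1},{"offset": [0.01,0,0.4],"twist": [0,0,0],"fingers": 1},{"offset": [0.01,0,0.55],"twist": [0,0,0],"fingers": 1},{"offset": [0.01,0,0.64],"twist": [0,0,0],"fingers": 1},{"offset": [0.01,0,0.64],"twist": [0,0,0],"fingers": 1}]'

```text
clock: 4.9
position: [0.4956, 0.2697, 0.2478]
ee_rot: [3.141, -0.004, -0.001]
force: [-0.4, 0.7, 0.0]
width: 1.0
gripper_force: 0.0
```

jog_arm --newtons 30 --plan '[{"offset": [0,0,0],"twist": [0,0,0],"fingers": 0},{"offset": [0,0,0],"twist": [0,0,0],"fingers": -0.5},{"offset": [0,0,0],"twist": [0,0,0],"fingers": -1},{"offset": [0,0,0],"twist": [0,0,0],"fingers": -1},{"offset": [0,0,0],"twist": [0,0,0],"fingers": -1},{"offset": [0,0,0],"twist": [0,0,0],"fingers": -1},{"offset": [0,0,0],"twist": [0,0,0],"fingers": -1},{"offset": [0,0,0],"twist": [0,0,0],"fingers": -1}]'

```text
clock: 5.9
position: [0.4957, 0.2682, 0.2477]
ee_rot: [3.138, -0.005, -0.002]
force: [-0.9, -7.4, 2.0]
width: 0.206
gripper_force: 30.0
```

jog_arm --plan '[{"offset": [0,0.05,-0.067],"twist": [0,0,0],"fingers": -1},{"offset": [0,0.103,-0.13],"twist": [0,0,0],"fingers": -1},{"offset": [0,0.159,-0.187],"twist": [0,0,0],"fingers": -1},{"offset": [0,0.22,-0.238],"twist": [0,0,0],"fingers": -1},{"offset": [0,0.286,-0.283],"twist": [0,0,0],"fingers": -1},{"offset": [0,0.357,-0.321],"twist": [0,0,0],"fingers": -1},{"offset": [0,0.431,-0.352],"twist": [0,0,0],"fingers": -1},{"offset": [0,0.507,-0.376],"twist": [0,0,0],"fingers": -1},{"offset": [0,0.585,-0.391],"twist": [0,0,0],"fingers": -1},{"offset": [0,0.585,-0.391],"twist": [0,0,0],"fingers": -1},{"offset": [0,0.585,-0.391],"twist": [0,0,0],"fingers": -1},{"offset": [0,0.585,-0.391],"twist": [0,0,0],"fingers": -1},{"offset": [0,0.585,-0.391],"twist": [0,0,0],"fingers": -1},{"offset": [0,0.585,-0.391],"twist": [0,0,0],"fingers": -1}]'

```text
clock: 7.65
position: [0.4956, 0.1834, 0.3064]
ee_rot: [-3.141, 0.001, 0.0]
force: [5.9, -0.0, -16.0]
width: 0.208
gripper_force: 30.0
```

Run:
```python
from h import *
F=[];T=[]
for i in range(24):
    get_image("wrist"); o=observe(); F.append(o["force"]); T.append(o["joint_efforts"])
F=np.array(F);print(F.mean(0),F.std(0),F[:12].mean(0),F[12:].mean(0),o["position"],o["width"],o["clock"])
im=get_image("side");cv2.imwrite("pics/s2.png",im[:,:,::-1])
for l in landmark_of("handle","wrist")[:1]: print(l["conf"],onz("wrist",l["at"],.309))
```

```text
[  5.741594    -0.45934703 -16.11549736] [0.55915671 0.42099868 0.45829079] [  5.71187779  -0.5841998  -16.09108178] [  5.77131021  -0.33449427 -16.13991295] [0.49553536 0.18342152 0.30642851] 0.207340111063302 8.85
0.91 [0.49955627 0.18409547 0.309     ]
```

View pics/s2.png

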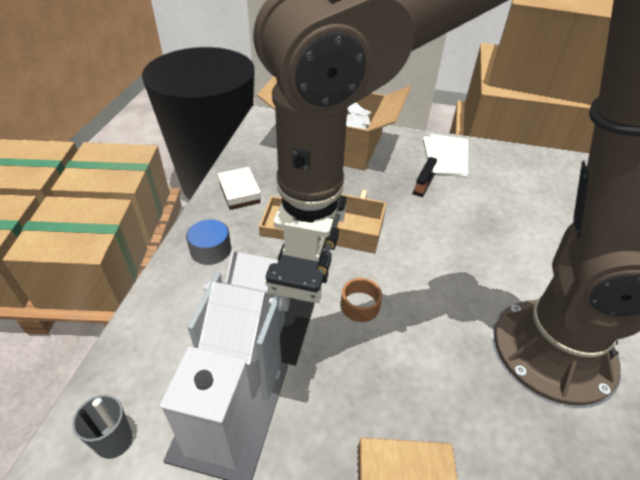

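Radial force (−16 N in z) is swamping the reading, because I am pulling slightly off the arc. I'll ease the tool down step by step to unload it.

jog_arm --plan '[{"offset": [0,0,0.007],"twist": [0,0,0],"fingers": -1},{"offset": [0,0,0.007],"twist": [0,0,0],"fingers": -1},{"offset": [0,0,0.007],"twist": [0,0,0],"fingers": -1}]'

```text
clock: 9.32
position: [0.4956, 0.1835, 0.3063]
ee_rot: [-3.141, 0.002, -0.001]
force: [3.3, 1.6, -6.7]
width: 0.208
gripper_force: 30.0
```

jog_arm --plan '[{"offset": [0,0,0.007],"twist": [0,0,0],"fingers": -1},{"offset": [0,0,0.007],"twist": [0,0,0],"fingers": -1},{"offset": [0,0,0.007],"twist": [0,0,0],"fingers": -1}]'

```text
clock: 9.7
position: [0.4956, 0.1839, 0.306]
ee_rot: [-3.14, 0.001, -0.003]
force: [-1.2, 3.2, 7.4]
width: 0.203
gripper_force: 30.0
```

jog_arm --plan '[{"offset": [0,0,-0.0035],"twist": [0,0,0],"fingers": -1},{"offset": [0,0,-0.0035],"twist": [0,0,0],"fingers": -1},{"offset": [0,0,-0.0035],"twist": [0,0,0],"fingers": -1},{"offset": [0,0,-0.0035],"twist": [0,0,0],"fingers": -1}]'

```text
clock: 10.2
position: [0.4956, 0.1834, 0.3061]
ee_rot: [-3.141, 0.002, -0.002]
force: [-1.3, 3.9, 6.9]
width: 0.206
gripper_force: 30.0
```

Run:
```python
from h import *
F=[]
for i in range(20):
    get_image("wrist"); o=observe(); F.append(o["force"])
F=np.array(F);print(F.mean(0),F.std(0),o["position"],o["clock"])
for l in (.14,.15,.165): print(l,F.mean(0)[1]*np.cos(l)-F.mean(0)[2]*np.sin(l))
```

```text
[-0.88751174  3.09064222  6.3335694 ] [0.40788209 0.50814903 0.42887915] [0.49562657 0.18341161 0.30605436] 11.2
0.14 2.176597363594702
0.15 2.1094608560766543
0.165 2.008362677969828
```

Extrapolated to zero radial load, the tangential force is about 2.1 N at a tilt of about 0.89 rad. That falls in the part-load band (1.7 to 2.4 N), so the shallow box is the right one. I'll let the tin back upright and release it.

jog_arm --plan '[{"offset": [0,-0.078,0.014],"twist": [0,0,0],"fingers": -1},{"offset": [0,-0.154,0.0375],"twist": [0,0,0],"fingers": -1},{"offset": [0,-0.228,0.0675],"twist": [0,0,0],"fingers": -1},{"offset": [0,-0.299,0.1045],"twist": [0,0,0],"fingers": -1},{"offset": [0,-0.365,0.1485],"twist": [0,0,0],"fingers": -1},{"offset": [0,-0.426,0.1985],"twist": [0,0,0],"fingers": -1},{"offset": [0,-0.482,0.2545],"twist": [0,0,0],"fingers": -1},{"offset": [0,-0.535,0.3165],"twist": [0,0,0],"fingers": -1},{"offset": [0,-0.575,0.3805],"twist": [0,0,0],"fingers": -1},{"offset": [0,-0.575,0.3805],"twist": [0,0,0],"fingers": -1},{"offset": [0,-0.575,0.3805],"twist": [0,0,0],"fingers": -1}]'

```text
clock: 12.58
position: [0.4956, 0.2679, 0.2473]
ee_rot: [3.14, -0.004, -0.002]
force: [0.7, -4.2, -4.0]
width: 0.211
gripper_force: 30.0
```

jog_arm --plan '[{"offset": [0,0,0],"twist": [0,0,0],"fingers": 1},{"offset": [0,0,0],"twist": [0,0,0],"fingers": 1},{"offset": [0,0,0],"twist": [0,0,0],"fingers": 1},{"offset": [0,0,0],"twist": [0,0,0],"fingers": 1},{"offset": [0,0,0],"twist": [0,0,0],"fingers": 1},{"offset": [0,0,-0.2],"twist": [0,0,0],"fingers": 1},{"offset": [0,0,-0.5],"twist": [0,0,0],"fingers": 1},{"offset": [0,0,-0.5],"twist": [0,0,0],"fingers": 1}]'

```text
clock: 13.58
position: [0.4968, 0.2705, 0.3268]
ee_rot: [-3.138, 0.003, -0.008]
force: [-0.2, 0.3, -0.0]
width: 0.99
gripper_force: 0.0
```

jog_arm --plan '[{"offset": [0,0.3,0],"twist": [0,0,-0.028],"fingers": 1},{"offset": [0,0.6,0],"twist": [0,0,-0.056],"fingers": 1},{"offset": [0,0.9,0],"twist": [0,0,-0.084],"fingers": 1},{"offset": [0,1,0],"twist": [0,0,-0.112],"fingers": 1},{"offset": [0,1,0],"twist": [0,0,-0.14],"fingers": 1},{"offset": [0,1,0],"twist": [0,0,-0.168],"fingers": 1},{"offset": [0,1,0],"twist": [0,0,-0.196],"fingers": 1},{"offset": [0,1,0],"twist": [0,0,-0.224],"fingers": 1},{"offset": [0,1,0],"twist": [0,0,-0.25],"fingers": 1},{"offset": [0,1,0],"twist": [0,0,-0.25],"fingers": 1}]'

```text
clock: 14.82
position: [0.4952, 0.1188, 0.3225]
ee_rot: [-2.224, -2.218, 0.001]
force: [0.6, 0.1, 0.7]
width: 1.001
gripper_force: 0.0
```

jog_arm --plan '[{"offset": [-0.4,0.1,0],"twist": [0,0,0],"fingers": 1},{"offset": [-0.8,0.3,0],"twist": [0,0,0],"fingers": 1},{"offset": [-0.965,0.36,0],"twist": [0,0,0],"fingers": 1},{"offset": [-0.965,0.36,0],"twist": [0,0,0],"fingers": 1}]'

```text
clock: 15.32
position: [0.5497, -0.029, 0.3222]
ee_rot: [-2.233, -2.209, 0.002]
force: [-0.0, 0.4, 0.2]
width: 0.996
gripper_force: 0.0
```

jog_arm --plan '[{"offset": [-0.4,0.1,0],"twist": [0,0,0],"fingers": 1},{"offset": [-0.8,0.3,0],"twist": [0,0,0],"fingers": 1},{"offset": [-0.965,0.36,0],"twist": [0,0,0],"fingers": 1},{"offset": [-0.965,0.36,0],"twist": [0,0,0],"fingers": 1}]'

```text
clock: 15.82
position: [0.6031, -0.1723, 0.3222]
ee_rot: [-2.229, -2.213, 0.001]
force: [0.1, 0.6, -0.7]
width: 0.999
gripper_force: 0.0
```

jog_arm --plan '[{"offset": [-0.4,0.1,0],"twist": [0,0,0],"fingers": 1},{"offset": [-0.8,0.3,0],"twist": [0,0,0],"fingers": 1},{"offset": [-0.965,0.36,0.6],"twist": [0,0,0],"fingers": 1},{"offset": [-0.965,0.36,0.6],"twist": [0,0,0],"fingers": 1},{"offset": [-0.965,0.36,0.6],"twist": [0,0,0],"fingers": 1},{"offset": [-0.965,0.36,0.6],"twist": [0,0,0],"fingers": 1}]'

```text
clock: 16.58
position: [0.6577, -0.3132, 0.2354]
ee_rot: [2.221, 2.22, 0.003]
force: [0.4, 1.5, 0.4]
width: 0.998
gripper_force: 0.0
```

Run:
```python
from h import *
im=get_image("wrist"); cv2.imwrite("pics/w3.png",im[:,:,::-1])
for t in("shallow_box_tab","shallow_box_center"):
  for l in landmark_of(t,"wrist")[:2]: print(t,l["conf"],l["at"],onz("wrist",l["at"],Z[t]))
o=observe();print(o["position"],o["ee_rot"],o["clock"])
im=get_image("top")
for t in ("mat","shaft","shallow_box_center"):
  r=regions_of(t,"top")[0]["region"] if t!="shaft" else None
  if t=="shaft": print(onz("top",landmark_of(t,"top")[0]["at"],.19)); continue
  q=cv2.boxPoints(cv2.minAreaRect(np.argwhere(r)[:,::-1].astype(np.float32)))
  print(t,q.round(),[np.round(onz("top",(y/480,x/640),.002 if t=="mat" else .035)[:2],3) for x,y in q])
```

```text
shallow_box_tab 0.73 [0.4481, 0.5045] [ 0.65839749 -0.31661035  0.035     ]
shallow_box_center 0.66 [0.2683, 0.4994] [ 0.65497191 -0.23199451  0.0175    ]
shallow_box_center 0.63 [0.2919, 0.207] [ 0.46515364 -0.24284617  0.0175    ]
[ 0.65766059 -0.31429566  0.23579135] [2.22025097 2.21849916 0.0026195 ] 16.725
mat [[201. 261.]
 [204. 177.]
 [283. 180.]
 [280. 264.]] [array([0.523, 0.177]), array([0.714, 0.182]), array([0.712, 0.005]), array([0.521, 0.005])]
[0.61806559 0.16889122 0.19      ]
shallow_box_center [[359. 176.]
 [437. 176.]
 [437. 234.]
 [359. 234.]] [array([ 0.714, -0.163]), array([ 0.719, -0.335]), array([ 0.588, -0.332]), array([ 0.584, -0.164])]
```

View pics/w3.png

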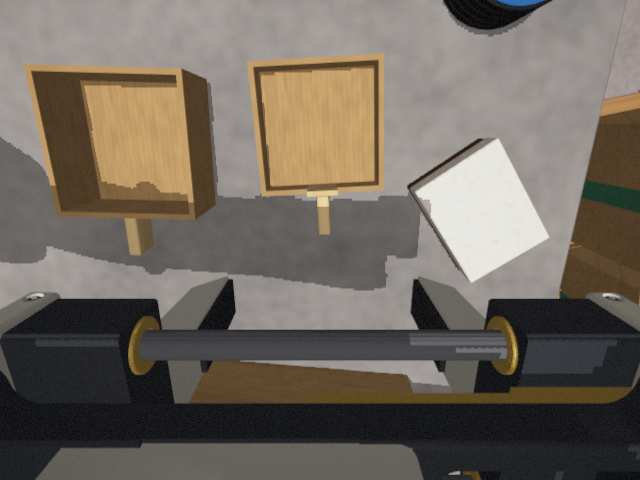

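The wrist view shows the shallow box at about (318,125) px with its tab at (323,215), square to the fingers, and the notepad and deep box are clear. The tab is at (0.658, −0.316). The top-view mat corners give the mat centre as (0.6175, 0.0905).

jog_arm --plan '[{"offset": [0,0,0.3],"twist": [0,0,0],"fingers": 1},{"offset": [0,0,0.6],"twist": [0,0,0],"fingers": 0.6},{"offset": [0,0,0.9],"twist": [0,0,0],"fingers": 0.3},{"offset": [0,0,1],"twist": [0,0,0],"fingers": 0.3}]'

```text
clock: 17.42
position: [0.655, -0.3152, 0.0804]
ee_rot: [-2.221, -2.217, 0.003]
force: [-0.2, 0.9, -0.2]
width: 0.724
gripper_force: 0.0
```

jog_arm --newtons 60 --plan '[{"offset": [0,0,0.15],"twist": [0,0,0],"fingers": 0.3},{"offset": [0,0,0.3],"twist": [0,0,0],"fingers": 0.3},{"offset": [0,0,0.35],"twist": [0,0,0],"fingers": 0.3},{"offset": [0,0,0.35],"twist": [0,0,0],"fingers": 0},{"offset": [0,0,0.35],"twist": [0,0,0],"fingers": -0.5},{"offset": [0,0,0.35],"twist": [0,0,0],"fingers": -1},{"offset": [0,0,0.35],"twist": [0,0,0],"fingers": -1},{"offset": [0,0,0.35],"twist": [0,0,0],"fingers": -1},{"offset": [0,0,0.35],"twist": [0,0,0],"fingers": -1},{"offset": [0,0,0.35],"twist": [0,0,0],"fingers": -1}]'

```text
clock: 18.68
position: [0.6568, -0.3155, 0.031]
ee_rot: [2.223, 2.219, 0.0]
force: [0.4, -0.1, 1.4]
width: 0.123
gripper_force: 59.7
```

jog_arm --plan '[{"offset": [0,0,-0.08],"twist": [0,0,0],"fingers": -1},{"offset": [0,0,-0.17],"twist": [0,0,0],"fingers": -1},{"offset": [0.1,0,-0.17],"twist": [0,0,0],"fingers": -1},{"offset": [0.25,-0.05,-0.17],"twist": [0,0,0],"fingers": -1},{"offset": [0.45,-0.1,-0.17],"twist": [0,0,0],"fingers": -1},{"offset": [0.65,-0.2,-0.17],"twist": [0,0,0],"fingers": -1},{"offset": [0.85,-0.25,-0.17],"twist": [0,0,0],"fingers": -1},{"offset": [1,-0.25,-0.17],"twist": [0,0,0],"fingers": -1}]'

```text
clock: 19.68
position: [0.6188, -0.1628, 0.0564]
ee_rot: [-2.221, -2.221, -0.0]
force: [0.3, 0.1, -1.2]
width: 0.129
gripper_force: 59.7
```

Run:
```python
from h import *
im=get_image("side"); cv2.imwrite("pics/s4.png",cv2.resize(im[120:360,140:460,::-1],None,fx=2,fy=2))
```

```text
(no output)
```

View pics/s4.png

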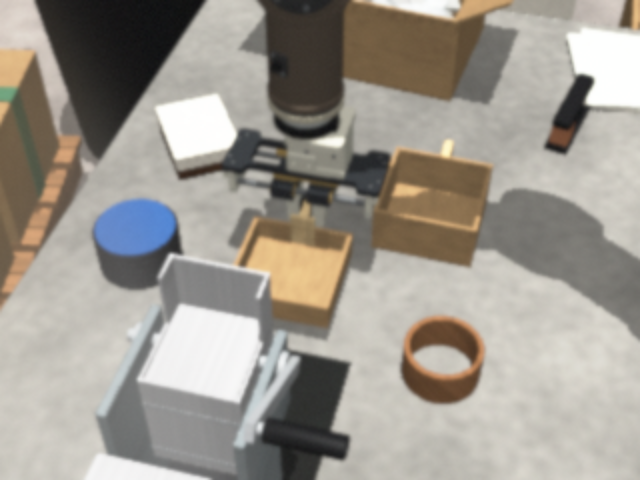

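The side crop shows the shallow box held level in front of the tin, with the deep box and ring untouched. I'll insert it and set it down.

jog_arm --plan '[{"offset": [0.15,0,0],"twist": [0,0,0],"fingers": -1},{"offset": [0.35,0,0],"twist": [0,0,0],"fingers": -1},{"offset": [0.55,0,0],"twist": [0,0,0],"fingers": -1},{"offset": [0.75,0,0],"twist": [0,0,0],"fingers": -1},{"offset": [0.9,0,0],"twist": [0,0,0],"fingers": -1},{"offset": [1,0,0],"twist": [0,0,0],"fingers": -1},{"offset": [1,0,0],"twist": [0,0,0],"fingers": -1}]'

```text
clock: 20.6
position: [0.6198, -0.0142, 0.0563]
ee_rot: [-2.221, -2.221, -0.0]
force: [1.1, -0.1, -1.0]
width: 0.129
gripper_force: 59.7
```

jog_arm --plan '[{"offset": [0.06,0,0.03],"twist": [0,0,0],"fingers": -1},{"offset": [0.11,0,0.07],"twist": [0,0,0],"fingers": -1},{"offset": [0.11,0,0.11],"twist": [0,0,0],"fingers": -1},{"offset": [0.11,0,0.15],"twist": [0,0,0],"fingers": -1},{"offset": [0.11,0,0.155],"twist": [0,0,0],"fingers": -1},{"offset": [0.11,0,0.155],"twist": [0,0,0],"fingers": -1}]'

```text
clock: 21.35
position: [0.6196, 0.0009, 0.0329]
ee_rot: [-2.224, -2.219, 0.0]
force: [-1.3, 0.7, 0.2]
width: 0.126
gripper_force: 59.9
```

jog_arm --plan '[{"offset": [0,0,0],"twist": [0,0,0],"fingers": 0},{"offset": [0,0,0],"twist": [0,0,0],"fingers": 0.3},{"offset": [0,0,0],"twist": [0,0,0],"fingers": 0.3},{"offset": [0,0,0],"twist": [0,0,0],"fingers": 0.3},{"offset": [0,0,-0.3],"twist": [0,0,0],"fingers": 0.3},{"offset": [-0.3,0,-0.7],"twist": [0,0,0],"fingers": 0.6},{"offset": [-0.6,0,-1],"twist": [0,0,0],"fingers": 1},{"offset": [-0.6,0,-1],"twist": [0,0,0],"fingers": 1}]'

```text
clock: 22.35
position: [0.621, -0.0929, 0.1861]
ee_rot: [2.225, 2.21, 0.003]
force: [0.0, -0.0, -0.5]
width: 0.927
gripper_force: 0.0
```

Run:
```python
from h import *
for c in("top","side","wrist"):
  im=get_image(c)
  if c!="wrist":cv2.imwrite(f"pics/{c}5.png",im[:,:,::-1])
  for t in("shallow_box_center","shallow_box_tab","deep_box_center"):
    for l in landmark_of(t,c)[:1]: print(c,t,round(l["conf"],2),np.round(onz(c,l["at"],Z[t]+.002),3))
o=observe();print(o["position"],o["force"],o["clock"])
```

```text
top shallow_box_center 0.89 [0.628 0.086 0.02 ]
top shallow_box_tab 0.8 [ 0.624 -0.002  0.037]
side shallow_box_tab 0.6 [ 0.622 -0.     0.037]
side deep_box_center 0.73 [ 0.465 -0.241  0.035]
wrist shallow_box_center 0.64 [0.619 0.087 0.02 ]
wrist shallow_box_tab 0.8 [ 0.62  -0.001  0.037]
[ 0.61944187 -0.0883351   0.18255096] [-0.08039514  0.91406025 -0.82816577] 22.95
```

View pics/top5.png

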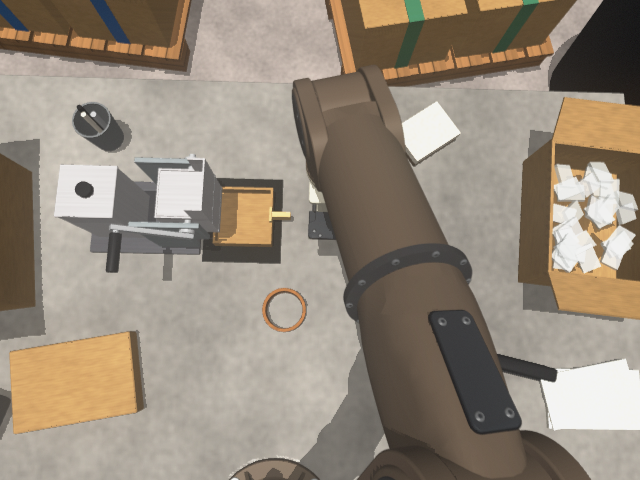

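The top view shows the box on the mat centred at about (245,215) px, roughly (0.62, 0.087), with its tab at (282,215). It is within 5 mm of the mat centre, and the tin is upright. Back to the handle.

jog_arm --plan '[{"offset": [0,0,-0.4],"twist": [0,0,0.028],"fingers": 1},{"offset": [0,-0.2,-0.8],"twist": [0,0,0.056],"fingers": 1},{"offset": [0,-0.5,-1],"twist": [0,0,0.084],"fingers": 1},{"offset": [0,-0.8,-1],"twist": [0,0,0.112],"fingers": 1},{"offset": [0,-0.83,-1],"twist": [0,0,0.14],"fingers": 1},{"offset": [0,-0.83,-1],"twist": [0,0,0.168],"fingers": 1},{"offset": [0,-0.83,-1],"twist": [0,0,0.196],"fingers": 1},{"offset": [0,-0.83,-1],"twist": [0,0,0.224],"fingers": 1},{"offset": [0,-0.83,-1],"twist": [0,0,0.25],"fingers": 1},{"offset": [0,-0.83,-1],"twist": [0,0,0.25],"fingers": 1}]'

```text
clock: 24.2
position: [0.495, -0.0885, 0.333]
ee_rot: [3.141, -0.001, -0.0]
force: [-0.8, -0.3, -0.1]
width: 0.998
gripper_force: 0.0
```

jog_arm --plan '[{"offset": [0,-0.4,0],"twist": [0,0,0],"fingers": 1},{"offset": [0,-0.8,0],"twist": [0,0,0],"fingers": 1},{"offset": [0,-1,0],"twist": [0,0,0],"fingers": 1},{"offset": [0,-1,0],"twist": [0,0,0],"fingers": 1}]'

```text
clock: 24.7
position: [0.4949, 0.0644, 0.3331]
ee_rot: [-3.141, -0.012, -0.0]
force: [-0.4, -0.3, 0.1]
width: 1.001
gripper_force: 0.0
```

jog_arm --plan '[{"offset": [0,-0.4,0],"twist": [0,0,0],"fingers": 1},{"offset": [0,-0.8,0],"twist": [0,0,0],"fingers": 1},{"offset": [0,-1,0],"twist": [0,0,0],"fingers": 1},{"offset": [0,-1,0],"twist": [0,0,0],"fingers": 1},{"offset": [0,-1,0],"twist": [0,0,0],"fingers": 1}]'

```text
clock: 25.32
position: [0.4961, 0.2095, 0.3327]
ee_rot: [3.14, -0.003, -0.0]
force: [-0.9, -0.2, 0.8]
width: 1.001
gripper_force: 0.0
```

jog_arm --newtons 30 --plan '[{"offset": [0,-0.25,0],"twist": [0,0,0],"fingers": 1},{"offset": [0,-0.38,0.1],"twist": [0,0,0],"fingers": 1},{"offset": [0,-0.38,0.3],"twist": [0,0,0],"fingers": 1},{"offset": [0,-0.38,0.5],"twist": [0,0,0],"fingers": 1},{"offset": [0,-0.38,0.57],"twist": [0,0,0],"fingers": 1},{"offset": [0,-0.38,0.57],"twist": [0,0,0],"fingers": 1},{"offset": [0,-0.38,0.57],"twist": [0,0,0],"fingers": 1}]'

```text
clock: 26.2
position: [0.4964, 0.2683, 0.2487]
ee_rot: [-3.141, 0.004, -0.003]
force: [-0.1, -0.4, 0.6]
width: 1.001
gripper_force: 0.0
```

jog_arm --newtons 30 --plan '[{"offset": [0,0,0],"twist": [0,0,0],"fingers": 0},{"offset": [0,0,0],"twist": [0,0,0],"fingers": -0.5},{"offset": [0,0,0],"twist": [0,0,0],"fingers": -1},{"offset": [0,0,0],"twist": [0,0,0],"fingers": -1},{"offset": [0,0,0],"twist": [0,0,0],"fingers": -1},{"offset": [0,0,0],"twist": [0,0,0],"fingers": -1},{"offset": [0,0,0],"twist": [0,0,0],"fingers": -1},{"offset": [0,0,0],"twist": [0,0,0],"fingers": -1}]'

```text
clock: 27.2
position: [0.4956, 0.268, 0.2474]
ee_rot: [3.141, -0.003, -0.0]
force: [-0.4, -0.5, 0.8]
width: 0.208
gripper_force: 30.0
```

jog_arm --plan '[{"offset": [0,0.043,-0.066],"twist": [0,0,0],"fingers": -1},{"offset": [0,0.093,-0.128],"twist": [0,0,0],"fingers": -1},{"offset": [0,0.149,-0.184],"twist": [0,0,0],"fingers": -1},{"offset": [0,0.21,-0.233],"twist": [0,0,0],"fingers": -1},{"offset": [0,0.277,-0.277],"twist": [0,0,0],"fingers": -1},{"offset": [0,0.347,-0.314],"twist": [0,0,0],"fingers": -1},{"offset": [0,0.421,-0.344],"twist": [0,0,0],"fingers": -1},{"offset": [0,0.497,-0.367],"twist": [0,0,0],"fingers": -1},{"offset": [0,0.576,-0.381],"twist": [0,0,0],"fingers": -1},{"offset": [0,0.655,-0.389],"twist": [0,0,0],"fingers": -1},{"offset": [0,0.735,-0.389],"twist": [0,0,0],"fingers": -1},{"offset": [0,0.815,-0.38],"twist": [0,0,0],"fingers": -1},{"offset": [0,0.893,-0.364],"twist": [0,0,0],"fingers": -1},{"offset": [0,0.969,-0.34],"twist": [0,0,0],"fingers": -1},{"offset": [0,0.969,-0.34],"twist": [0,0,0],"fingers": -1}]'

```text
clock: 29.08
position: [0.4956, 0.1206, 0.2991]
ee_rot: [3.14, -0.006, 0.001]
force: [-2.5, -1.1, 10.3]
width: 0.209
gripper_force: 30.0
```

jog_arm --plan '[{"offset": [0,0.074,0.026],"twist": [0,0,0],"fingers": -1},{"offset": [0,0.144,0.065],"twist": [0,0,0],"fingers": -1},{"offset": [0,0.21,0.11],"twist": [0,0,0],"fingers": -1},{"offset": [0,0.271,0.162],"twist": [0,0,0],"fingers": -1},{"offset": [0,0.326,0.219],"twist": [0,0,0],"fingers": -1},{"offset": [0,0.376,0.282],"twist": [0,0,0],"fingers": -1},{"offset": [0,0.419,0.349],"twist": [0,0,0],"fingers": -1},{"offset": [0,0.455,0.421],"twist": [0,0,0],"fingers": -1},{"offset": [0,0.478,0.474],"twist": [0,0,0],"fingers": -1},{"offset": [0,0.48,0.486],"twist": [0,0,0],"fingers": -1},{"offset": [0,0.48,0.486],"twist": [0,0,0],"fingers": -1},{"offset": [0,0.48,0.486],"twist": [0,0,0],"fingers": -1},{"offset": [0,0.48,0.486],"twist": [0,0,0],"fingers": -1},{"offset": [0,0.48,0.486],"twist": [0,0,0],"fingers": -1},{"offset": [0,0.48,0.486],"twist": [0,0,0],"fingers": -1},{"offset": [0,0.48,0.486],"twist": [0,0,0],"fingers": -1}]'

```text
clock: 31.08
position: [0.4955, 0.0503, 0.2251]
ee_rot: [3.141, -0.003, 0.0]
force: [3.4, -5.0, 2.0]
width: 0.208
gripper_force: 30.0
```

Run:
```python
from h import *
im=get_image("side"); cv2.imwrite("pics/s6.png",cv2.resize(im[180:420,120:440,::-1],None,fx=2,fy=2))
o=observe();print(o["position"],o["force"],o["width"],o["clock"])
y,z=o["position"][1]-.164,o["position"][2]+.0025-.19
print("lean",np.degrees(np.arctan2(y,z)),"tilt",np.pi/3-np.arctan2(y,z),np.hypot(y,z))
```

```text
[0.49549512 0.05026981 0.22509717] [ 4.11121011 -4.63551975  2.9992113 ] 0.20887509556495545 31.125
lean -71.70703824391383 tilt 2.2987214654063868 0.11978357166807845
```

View pics/s6.png

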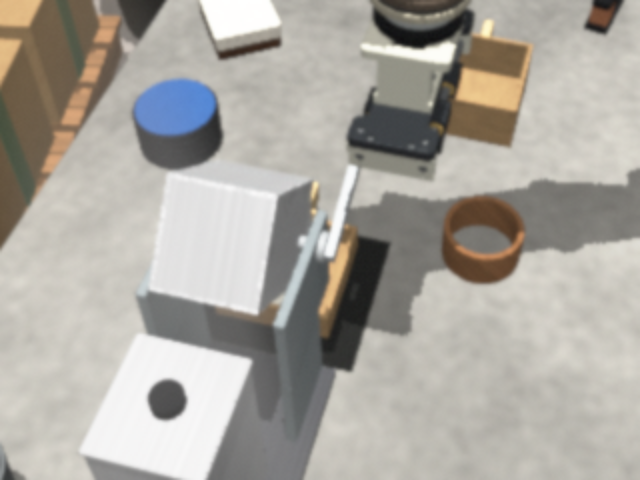

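The side crop shows the tin tipped right over above the box (mouth down), with the ring and the deep box in place. The computed tilt is about 2.29 rad. I'll wait briefly, then return it slowly.

jog_arm --plan '[{"offset": [0,0,0],"twist": [0,0,0],"fingers": -1},{"offset": [0,0,0],"twist": [0,0,0],"fingers": -1},{"offset": [0,0,0],"twist": [0,0,0],"fingers": -1},{"offset": [0,0,0],"twist": [0,0,0],"fingers": -1},{"offset": [0,0,0],"twist": [0,0,0],"fingers": -1},{"offset": [0,0,0],"twist": [0,0,0],"fingers": -1},{"offset": [0,-0.025,-0.065],"twist": [0,0,0],"fingers": -1},{"offset": [0,-0.061,-0.137],"twist": [0,0,0],"fingers": -1},{"offset": [0,-0.104,-0.204],"twist": [0,0,0],"fingers": -1},{"offset": [0,-0.154,-0.267],"twist": [0,0,0],"fingers": -1},{"offset": [0,-0.209,-0.324],"twist": [0,0,0],"fingers": -1},{"offset": [0,-0.27,-0.376],"twist": [0,0,0],"fingers": -1},{"offset": [0,-0.336,-0.421],"twist": [0,0,0],"fingers": -1},{"offset": [0,-0.406,-0.46],"twist": [0,0,0],"fingers": -1},{"offset": [0,-0.48,-0.489],"twist": [0,0,0],"fingers": -1},{"offset": [0,-0.48,-0.489],"twist": [0,0,0],"fingers": -1}]'

```text
clock: 33.12
position: [0.4956, 0.1243, 0.3003]
ee_rot: [-3.141, 0.0, -0.003]
force: [-2.4, -4.8, 17.0]
width: 0.208
gripper_force: 30.0
```

jog_arm --plan '[{"offset": [0,-0.076,-0.021],"twist": [0,0,0],"fingers": -1},{"offset": [0,-0.154,-0.037],"twist": [0,0,0],"fingers": -1},{"offset": [0,-0.234,-0.046],"twist": [0,0,0],"fingers": -1},{"offset": [0,-0.314,-0.046],"twist": [0,0,0],"fingers": -1},{"offset": [0,-0.393,-0.038],"twist": [0,0,0],"fingers": -1},{"offset": [0,-0.472,-0.024],"twist": [0,0,0],"fingers": -1},{"offset": [0,-0.548,-0.001],"twist": [0,0,0],"fingers": -1},{"offset": [0,-0.622,0.029],"twist": [0,0,0],"fingers": -1},{"offset": [0,-0.692,0.066],"twist": [0,0,0],"fingers": -1},{"offset": [0,-0.759,0.11],"twist": [0,0,0],"fingers": -1},{"offset": [0,-0.82,0.159],"twist": [0,0,0],"fingers": -1},{"offset": [0,-0.876,0.215],"twist": [0,0,0],"fingers": -1},{"offset": [0,-0.926,0.277],"twist": [0,0,0],"fingers": -1},{"offset": [0,-0.969,0.343],"twist": [0,0,0],"fingers": -1},{"offset": [0,-0.969,0.343],"twist": [0,0,0],"fingers": -1},{"offset": [0,-0.969,0.343],"twist": [0,0,0],"fingers": -1}]'

```text
clock: 35.12
position: [0.4956, 0.2678, 0.2468]
ee_rot: [3.141, -0.003, -0.001]
force: [2.7, 0.7, 0.4]
width: 0.208
gripper_force: 30.0
```

Upright again. I'll release, rise, back away and check.

jog_arm --plan '[{"offset": [0,0,0],"twist": [0,0,0],"fingers": 1},{"offset": [0,0,0],"twist": [0,0,0],"fingers": 1},{"offset": [0,0,0],"twist": [0,0,0],"fingers": 1},{"offset": [0,0,0],"twist": [0,0,0],"fingers": 1},{"offset": [0,0,0],"twist": [0,0,0],"fingers": 1},{"offset": [0,0,-0.3],"twist": [0,0,0],"fingers": 1},{"offset": [0,0,-0.7],"twist": [0,0,0],"fingers": 1},{"offset": [-0.3,0,-0.9],"twist": [0,0,0],"fingers": 1},{"offset": [-0.3,0,-0.9],"twist": [0,0,0],"fingers": 1}]'

```text
clock: 36.25
position: [0.4486, 0.2704, 0.3858]
ee_rot: [-3.139, -0.003, -0.007]
force: [0.7, 0.4, 0.1]
width: 1.001
gripper_force: 0.0
```

Run:
```python
from h import *
im=get_image("top"); cv2.imwrite("pics/t7.png",cv2.resize(im[110:350,60:460,::-1],None,fx=2,fy=2))
for t in("handle","shallow_box_center","deep_box_center","tape_roll"):
    for l in landmark_of(t,"top")[:1]: print(t,round(l["conf"],2),np.round(onz("top",l["at"],Z[t]),3))
o=observe();print(o["position"],o["force"],o["width"],o["clock"])
```

```text
shallow_box_center 0.71 [0.621 0.081 0.018]
deep_box_center 0.65 [ 0.477 -0.237  0.032]
[0.45118039 0.26768902 0.38125036] [-0.76353869 -0.06514574 -0.21760776] 0.9993472884981257 36.5
```

View pics/t7.png

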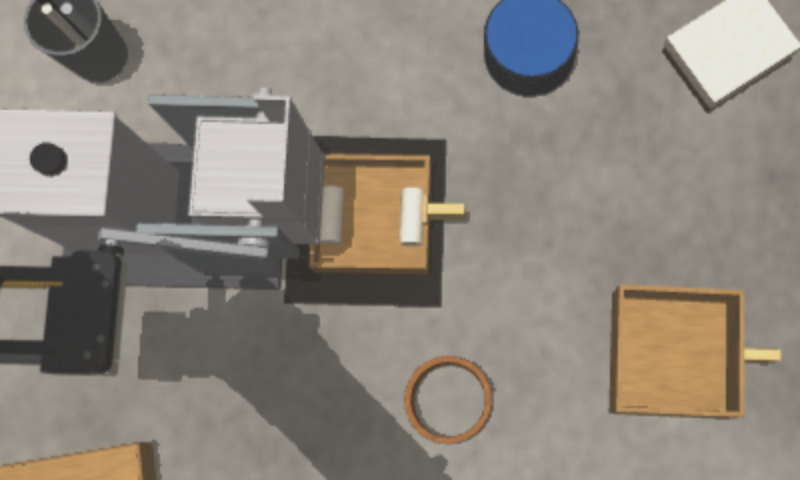

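The crop shows two chip rolls in the shallow box ((332,213) and (410,215) px), the tin upright, and the ring and deep box unmoved. I'll check from the −y side that no roll is hidden or left outside.

jog_arm --plan '[{"offset": [0,0.3,0],"twist": [0,0,-0.028],"fingers": 1},{"offset": [0,0.6,0],"twist": [0,0,-0.056],"fingers": 1},{"offset": [0,0.9,0],"twist": [0,0,-0.084],"fingers": 1},{"offset": [0,1,0],"twist": [0,0,-0.112],"fingers": 1},{"offset": [0,1,0],"twist": [0,0,-0.14],"fingers": 1},{"offset": [0,1,0],"twist": [0,0,-0.168],"fingers": 1},{"offset": [0,1,0],"twist": [0,0,-0.196],"fingers": 1},{"offset": [0,1,0],"twist": [0,0,-0.224],"fingers": 1},{"offset": [0,1,0],"twist": [0,0,-0.25],"fingers": 1},{"offset": [0,1,0],"twist": [0,0,-0.25],"fingers": 1}]'

```text
clock: 37.75
position: [0.4507, 0.1179, 0.3816]
ee_rot: [-2.224, -2.217, 0.002]
force: [-0.1, -0.3, -0.3]
width: 1.001
gripper_force: 0.0
```

jog_arm --plan '[{"offset": [-0.4,0.2,0],"twist": [0,0,0],"fingers": 1},{"offset": [-0.8,0.4,0],"twist": [0,0,0],"fingers": 1},{"offset": [-1,0.6,0],"twist": [0,0,0],"fingers": 1},{"offset": [-1,0.6,0],"twist": [0,0,0],"fingers": 1}]'

```text
clock: 38.25
position: [0.5418, -0.0364, 0.3806]
ee_rot: [-2.235, -2.206, 0.003]
force: [-0.6, 1.1, -0.6]
width: 0.996
gripper_force: 0.0
```

jog_arm --plan '[{"offset": [-0.4,0.2,0.2],"twist": [0,0,0],"fingers": 1},{"offset": [-0.8,0.4,0.4],"twist": [0,0,0],"fingers": 1},{"offset": [-0.9,0.5,0.6],"twist": [0,0,0],"fingers": 1},{"offset": [-0.9,0.5,0.6],"twist": [0,0,0],"fingers": 1},{"offset": [-0.9,0.5,0.6],"twist": [0,0,0],"fingers": 1}]'

```text
clock: 38.88
position: [0.6149, -0.1653, 0.2925]
ee_rot: [-2.223, -2.218, -0.001]
force: [-0.4, 0.1, 1.4]
width: 1.003
gripper_force: 0.0
```

Run:
```python
from h import *
im=get_image("wrist"); cv2.imwrite("pics/w8.png",im[:,:,::-1])
print(calibration("wrist")["position"],observe()["position"],observe()["clock"])
```

```text
[ 0.61462708 -0.08148781  0.43352988] [ 0.61516591 -0.16492257  0.29340392] 38.925
```

View pics/w8.png

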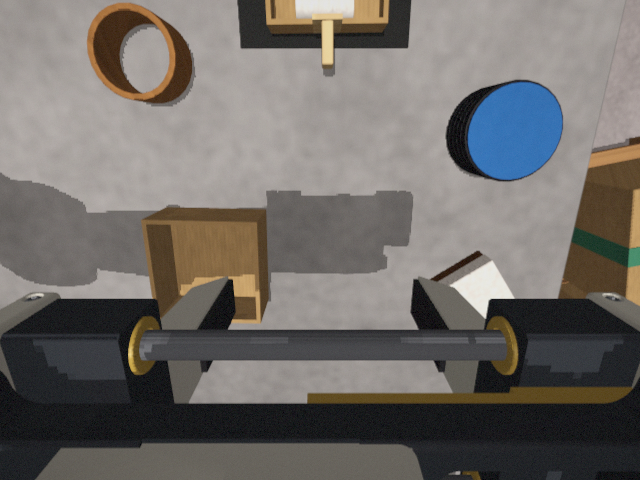

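The last view missed the box interior, but it shows the box tab on the mat and no rolls lying on the table. In the previous top view almost the whole box floor was visible with two rolls. That fits 0.09 kg per roll (2 rolls = 0.18 kg, 7 = 0.63 kg). The arm is clear, so I'm handing in.

```bash
python3 -c "
from cell import *
print(sign_off())"
```

```text
the job is handed in; nothing more can be done
None
```

I handed the job in with no verdict returned: the tin weighed as a part load (about 2.1 N at 0.89 rad), two rolls were seen in the shallow box on the mat, and the tin is upright again; I did not weigh the box or check the tin was empty.

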